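Sort the mantelpiece handful into the organiser

TASK

Sort the five small things strewn over the mantelpiece into the bamboo organiser: both rings into the ceramic ring dish, both candles standing upright on the organiser's low front tier, and the matchbox lying flat in the square bamboo tray. Set each down gently rather than dropping it, and leave the toy dinosaur and the teal cup standing where they are.

Things in the scene. Friction and masses are not known exactly. Their poses are not given: they have to be found in the camera images.
- steel_ring: Chunky dark steel finger ring, lying flat, outer diameter 28 mm, hole 18 mm, 10 mm high. Origin: centre of its underside on the hole's axis, z up along that axis. Loose, about 14 g.
- brass_ring: Chunky brass finger ring, the same shape as the steel one: lying flat, outer diameter 28 mm, hole 18 mm, 10 mm high. Origin: centre of its underside on the hole's axis, z up along that axis. Loose, about 14 g.
- tealight: Tealight: low round candle in an aluminium cup, diameter 38 mm, 16 mm high (plus a thin wick, look only), standing upright. Origin: centre of its underside, z up. Loose, about 20 g.
- votive: Votive candle: plain cream wax cylinder, diameter 42 mm, 34 mm high (plus a thin wick, look only), standing upright. Origin: centre of its underside, z up. Loose, about 45 g.
- matchbox: Cardboard matchbox lying flat: 53 mm along its x, 36 mm along its y, 15 mm high. Origin: centre of its underside, z up. Loose, about 20 g.
- organiser: Fixed bamboo organiser of two steps. Origin at mantelpiece level on the line where the tiers meet, middle of its 216 mm width (y). Low front tier: empty, floor 10 mm up, x -94 to 0 mm, y -102 to 102 mm; rim 6 mm thick, 8 mm above that floor, at front and ends; riser at x = 0. Back tier: x 0 to 108 mm, flat top 50 mm up, carries ring dish and square tray side by side.
- ring_dish: Round white ceramic ring dish, fixed on the organiser's back tier at its left or right end: rim diameter 100 mm, foot diameter 80 mm, 16 mm high, wall 3.5 mm. Inner floor flat, about 73 mm across, 4 mm above the origin. Origin: centre of its underside, z up; axes parallel to the organiser's.
- bamboo_tray: Square open bamboo tray, fixed on the organiser's back tier at the other end: 92 x 92 mm outside, 18 mm high, walls 4 mm, inner floor 84 x 84 mm, 4 mm above the origin. Origin: centre of its underside, z up; axes along its sides, parallel to the organiser's.
- dinosaur: Bystander: green plastic long-necked toy dinosaur, loose, about 95 mm long along its x (head to +x), 30 mm wide, 71 mm high. Origin: on the mantelpiece under its belly.
- cup: Bystander: teal enamel cup, open, loose, rim diameter 72 mm, 70 mm high. Origin: centre of its underside.
Things that resemble listed ones, but are neither listed nor needed, are in the scene too. Leave any orange or purple look-alike of the tealight alone.

How it is judged:
By the outcome, as a careful person would: the job done as asked, in the order asked, and still so for the second after the job is handed in, with the robot touching nothing.
It also fails if it takes over 128 s, if anything falls off the work surface, if the arm or the gripper's body presses on something with over 40 N, if the wrist force passes 120 N, or if a joint passes its speed limit or range.

ROBOT

A 6-joint arm with a two-finger parallel gripper is mounted at the origin on the work surface. World frame = base frame: x ahead of the robot, y to its left, z up, the work surface at z = 0. Lengths are in m, angles in rad, forces in N, time in s.
With the tool pointing down it reaches from about 0.3 to 0.775 m from the base axis. Payload 14.6 kg.
Tool frame: the origin (TCP) lies at the very end of the fingers, on their centre line; the grasp point (between the pads) lies 19 mm behind it; z points along the fingers, y is the line along which they close (so a half turn about z gives the same grasp; the last joint's range is limited). The gripper opens to 94 mm and grips with 3 to 60 N. Pads are 16 mm wide; open, the fingers measure 119 mm over their backs; the gripper's body (75 mm by 177 mm) begins 78 mm behind the grasp point.
Start: joints at [1.236, 0.3, 1.521, -0, 1.321, -0.067], TCP at [0.146, 0.53, 0.166] pointing down, gripper open.
Joint ranges: [-3.03, 3.03], [-0.79, 2.21], [0.23, 2.52], [-1.04, 4.18], [0, 3.07], [-2.55, 2.55]. Speed limits (rad/s): [2.22, 2.22, 2.57, 3.14, 3.14, 3.14].

INTERFACE

Orientations are given as [roll, pitch, yaw] about the fixed x, y, z axes, in that order (R = Rz(yaw) Ry(pitch) Rx(roll)).
In Python, from station import ctrl, cams gives the robot as it stands. The module is installed in compiled form; this text tells all that it offers.
- The arm moves only by the tool arm_command, never from a script. Its argument "plan" is a list that holds one entry, the list of rows, each a list of 7 numbers: the shift along the tool's x, y, z in a scale on which 1.0 is 1 m, then the turn, a rotation vector about the tool's x, y, z in parts of the range, where 1.0 means pi/2 rad, then the closure, from -1 (fully open) to 1 (shut). A call has 1 to 12 rows; each row is the pose to reach, as a shift and turn from the pose commanded when the call began, along the tool's axes at that moment; what a row does not reach only later rows make up. A row lasts 1/10 s, in which the tool goes at most 50 mm and 8.59 degrees, less where a joint would pass 70% of its speed; a pose out of reach is approached as far as the arm can. Shift and turn numbers lie between -1 and 1, and a call with a number outside is refused. A call with a gripper value outside its range is refused whole. The fingers move at their own pace and stop on an object; "squeeze" is the grip in N (left out, the last holds). Time passes only in rows, so rows that repeat a pose let the fingers close. It gives the time, the measured TCP pose, the force, the opening and the grip force at its end, in the units of the state.
- ctrl.get_obs(): the state, without advancing time (a new reading comes with each control period).
- cams.camera(name): name is "scene" or "top" or "wrist"; returns (picture, depth): 400x640x3 uint8, blue, green, red; 400x640 float32, m along the optical axis (not along the pixel's ray), 0 where there is no reading.
- cams.camera_info(name): a dict with "fx", "fy", "cx", "cy" (pixels), "world_to_cam" (4x4, takes a point from world to camera coordinates). Camera axes: x right, y down, z forward; pixel columns grow to the right and rows downward; lengths in m; the calibration is good to about 2 mm. A picture is of the moment at which its call begins: read the wrist's pose just before it. camera_info takes no time and is no camera call; for the wrist camera it gives the pose at the moment of the call.
- ctrl.hand_in(): hands the job in; it is judged then, once.
The state is a dict: "time_s": time; "qpos": joint angles; "joint_vel": joint speeds; "tau": joint torques, N m; "ee_pos": TCP position; "eef_rot": TCP orientation; "force": force on the tool from outside, world axes, zero at the start; "moment": the same for the moment, N m; "grip_width": finger opening in m; "grip_force": force on a finger pad.
Only numpy, scipy, OpenCV 4.12 (cv2) and the standard library are available. Lean on these libraries where they do the work, as an engineer would, in place of code of your own. Each camera call takes 0.05 s, during which the arm holds its last target. There are 200 camera calls.

## Working session

There is one attempt and no reset: what is moved stays moved. The work goes in short steps, Python scripts to look and compute and a tool call to move; the robot and the scene stay as the last step left them, time stands still between calls to the robot, and variables do not carry over. Pictures are saved under pics/ and viewed, at most 14 in all, crops included, and the job is handed in when it is done.

Besides the shell and the picture viewer there is one more tool, called after "Request:" as name([rows], argument=value, ...), one row to a line, values as JSON. arm_command: Moves the arm, as the interface text tells. Its arguments: {"type":"object","properties":{"plan":{"type":"array"},"squeeze":{"type":"number"}},"required":["plan"]}

```bash
mkdir -p pics; ls; python3 - <<'E'
from station import ctrl,cams
import cv2,numpy as np
o=ctrl.get_obs();print({k:np.round(v,3) for k,v in o.items()})
for n in ("scene","top"):
    p,d=cams.camera(n);cv2.imwrite(f"pics/{n}0.png",p);np.savez(f"{n}0.npz",p=p,d=d)
    i=cams.camera_info(n);print(n,i["fx"],i["fy"],i["cx"],i["cy"],np.round(i["world_to_cam"],3).tolist())
E
```

```text
pics
{'time_s': np.float64(0.0), 'qpos': array([ 1.236,  0.3  ,  1.522, -0.   ,  1.321, -0.067]), 'joint_vel': array([ 0.002,  0.003, -0.   ,  0.001, -0.001,  0.   ]), 'tau': array([-4.0000e-03, -5.3179e+01, -3.5274e+01,  7.1000e-02,  2.4000e-02,
       -0.0000e+00]), 'ee_pos': array([0.145, 0.53 , 0.166]), 'eef_rot': array([-3.14 , -0.   ,  2.874]), 'force': array([0.166, 0.324, 0.671]), 'moment': array([-0.039,  0.01 ,  0.018]), 'grip_force': np.float64(0.0), 'grip_width': np.float64(0.094)}
scene 463.21355626039843 463.21355626039843 315.3650071481571 203.31661717283998 [[0.861, 0.508, 0.017, -0.485], [0.398, -0.653, -0.644, -0.19], [-0.316, 0.562, -0.765, 1.206], [0.0, 0.0, 0.0, 1.0]]
top 410.7064631265616 410.7064631265616 322.09103311238647 195.74028329234434 [[0.009, -1.0, -0.016, -0.033], [-0.998, -0.008, -0.064, 0.548], [0.064, 0.016, -0.998, 0.864], [0.0, 0.0, 0.0, 1.0]]
```

View pics/top0.png

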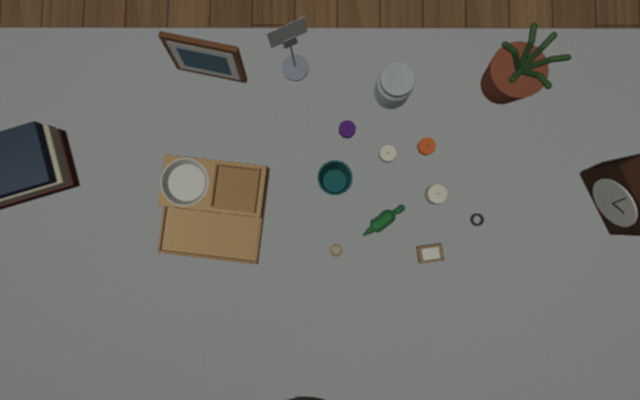

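View pics/scene0.png

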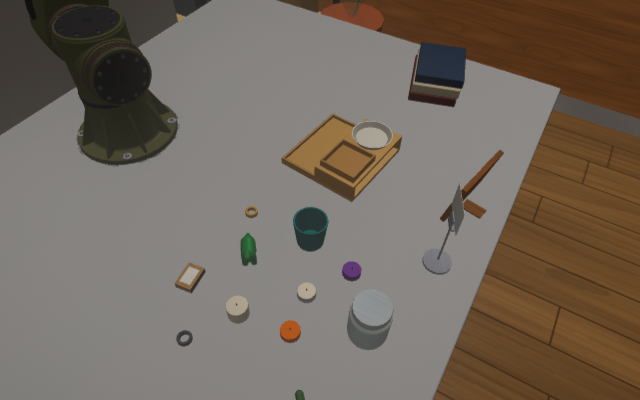

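```bash
cat > h.py <<'E'
import numpy as np,cv2,json
from station import ctrl,cams
def ray(info,u,v,z):
    W=np.array(info["world_to_cam"]);R=W[:3,:3];c=-R.T@W[:3,3]
    uv=np.stack([np.atleast_1d(u),np.atleast_1d(v)],-1).astype(float)
    d=np.c_[(uv[:,0]-info["cx"])/info["fx"],(uv[:,1]-info["cy"])/info["fy"],np.ones(len(uv))]@R
    return c+d*((z-c[2])/d[:,2])[:,None]
def go(xyz,yaw,ref=None):
    "shift (tool axes, mm) and turn about tool z from the pose ref=(xyz,yaw) or the measured pose"
    o=ctrl.get_obs();p,y=(o["ee_pos"],o["eef_rot"][2]) if ref is None else ref
    X=np.array([np.cos(y),np.sin(y),0]);Y=np.array([np.sin(y),-np.cos(y),0])
    d=(np.array(xyz)-p)*1000
    return np.round([d@X,d@Y,-d[2]],1),round((y-yaw+np.pi)%(2*np.pi)-np.pi,4)
def comps(mask,amin=15):
    n,l,s,c=cv2.connectedComponentsWithStats(mask.astype(np.uint8))
    return [(s[i],c[i],l==i) for i in range(1,n) if s[i][4]>=amin]
E
python3 - <<'E'
from h import *
z=np.load("top0.npz");p=z["p"];d=z["d"];I=cams.camera_info("top")
hsv=cv2.cvtColor(p,cv2.COLOR_BGR2HSV)
for n,(u,v) in dict(steel=(477,219),brass=(336,250),tea=(388,153),vot=(437,194),box=(430,253),dino=(384,220),cup=(335,178),dish=(186,182),tray=(236,188),tier=(210,232),tab=(300,300)).items():
    print(n,hsv[v-1:v+2,u-1:u+2].mean((0,1)).round(),hsv[v,u-9:u+10].tolist() if n in("steel","brass","tea","vot","box") else "",d[v,u])
big=cv2.resize(p[135:275,150:500],None,fx=2.25,fy=2.25,interpolation=cv2.INTER_CUBIC)
big=np.clip(big.astype(float)*1.8,0,255).astype(np.uint8);cv2.imwrite("pics/big.png",big)
E
```

```text
steel [ 51.   4. 126.] [[60, 4, 124], [60, 5, 112], [90, 3, 77], [135, 10, 50], [110, 13, 59], [105, 5, 93], [30, 2, 119], [60, 2, 127], [60, 4, 125], [45, 4, 125], [45, 4, 126], [60, 2, 123], [90, 3, 100], [0, 0, 56], [105, 20, 50], [105, 7, 76], [90, 2, 106], [60, 4, 123], [60, 2, 126]] 0.8898399
brass [ 69.   4. 126.] [[50, 6, 126], [40, 6, 125], [19, 45, 126], [18, 108, 128], [20, 90, 124], [21, 30, 119], [70, 6, 123], [70, 6, 126], [60, 4, 124], [60, 6, 126], [75, 4, 126], [50, 6, 125], [21, 28, 119], [19, 90, 122], [20, 109, 124], [20, 50, 122], [40, 6, 125], [60, 6, 128], [60, 4, 127]] 0.8908121
tea [ 24.  29. 143.] [[35, 13, 119], [28, 21, 144], [23, 28, 156], [24, 31, 156], [23, 29, 156], [25, 30, 154], [25, 29, 156], [22, 30, 152], [23, 29, 141], [24, 28, 135], [25, 29, 147], [23, 30, 154], [25, 28, 154], [23, 28, 154], [23, 28, 156], [23, 29, 156], [28, 24, 149], [27, 18, 141], [50, 6, 125]] 0.884107
vot [ 24.  29. 144.] [[26, 26, 138], [22, 31, 156], [23, 29, 158], [25, 28, 156], [23, 33, 156], [26, 28, 155], [23, 29, 158], [25, 30, 155], [25, 29, 152], [23, 29, 141], [26, 29, 140], [23, 29, 150], [23, 30, 153], [24, 26, 154], [25, 28, 154], [25, 30, 155], [23, 30, 155], [22, 31, 155], [24, 27, 151]] 0.85962206
box [ 43.  13. 156.] [[17, 75, 123], [23, 31, 142], [40, 15, 157], [45, 16, 160], [40, 15, 156], [40, 15, 157], [41, 13, 157], [43, 15, 156], [41, 13, 155], [45, 13, 156], [43, 12, 155], [40, 15, 157], [41, 13, 154], [43, 15, 157], [39, 12, 155], [41, 13, 155], [45, 13, 156], [39, 17, 152], [23, 30, 134]] 0.870702
dino [ 67. 132.  95.]  0.84867185
cup [ 90. 142.  77.]  0.89325
dish [ 32.  16. 155.]  0.850101
tray [ 17. 113. 123.]  0.8465943
tier [ 18. 104. 139.]  0.8847605
tab [ 51.   4. 124.]  0.8847928
```

View pics/big.png

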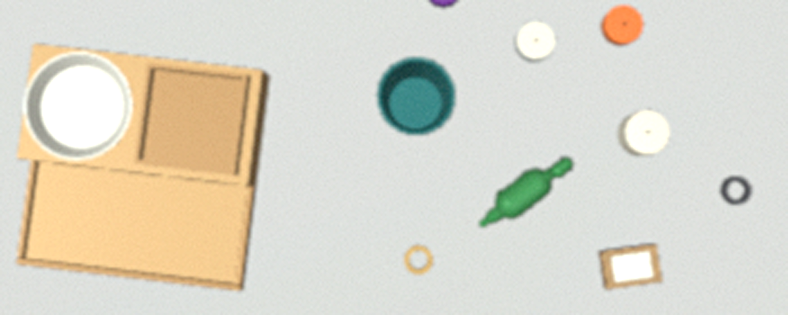

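The enlarged top view (2.25×, origin 150,135) shows dish at the left end of the back tier, tray at the right; brass ring at (418,259), steel ring (736,190), tealight (535,41), votive (645,132), matchbox (630,267), dinosaur between brass ring and votive.

```bash
python3 - <<'E'
from h import *
S={}
for cam,C in (("top",dict(steel=(477,219),brass=(336,250),tea=(388,153),vot=(437,194),box=(430,253))),("scene",dict(steel=(184,338),brass=(251,211),tea=(307,291),vot=(237,306),box=(190,277)))):
    z=np.load(cam+"0.npz");p=z["p"];I=cams.camera_info(cam);hsv=cv2.cvtColor(p,cv2.COLOR_BGR2HSV).astype(int)
    H,Sa,V=hsv[...,0],hsv[...,1],hsv[...,2]
    for n,zt in dict(steel=.005,brass=.005,tea=.016,vot=.034,box=.015).items():
        u,v=C[n];r=20
        m=np.zeros(V.shape,bool);m[v-r:v+r,u-r:u+r]=True
        m&={"steel":V<85,"brass":Sa>40,"tea":(Sa>17)&(V>125),"vot":(Sa>17)&(V>125),"box":Sa>25}[n]
        cs=comps(m)
        s,c,l=max(cs,key=lambda q:q[0][4])
        pts=np.argwhere(l)[:,::-1].astype(np.int32)
        cnt=cv2.convexHull(pts)
        W=ray(I,cnt[:,0,0],cnt[:,0,1],zt)[:,:2]
        (cx,cy),wh,a=cv2.minAreaRect((W*1000).astype(np.float32))
        print(cam,n,s[4],"rect mm",round(cx,1),round(cy,1),np.round(wh,1),round(a,1),"centroid",(ray(I,*c,zt)[0,:2]*1000).round(1))
z=np.load("top0.npz");p=z["p"];I=cams.camera_info("top");hsv=cv2.cvtColor(p,cv2.COLOR_BGR2HSV).astype(int)
m=np.zeros(p.shape[:2],bool);m[140:275,145:280]=True;m&=hsv[...,1]>50
s,c,l=max(comps(m),key=lambda q:q[0][4]);h=cv2.convexHull(np.argwhere(l)[:,::-1].astype(np.int32))
h=cv2.approxPolyDP(h,3,True)[:,0];print("hull px",h.tolist())
for zz in (.018,.05):print(zz,(ray(I,h[:,0],h[:,1],zz)*1000).round(0)[:,:2].tolist())
# dish ellipse
m=np.zeros(p.shape[:2],bool);m[145:220,150:214]=True;m&=(hsv[...,1]<45)
for s,c,l in comps(m,300):
    h=cv2.convexHull(np.argwhere(l)[:,::-1].astype(np.int32));print("dish?",s,cv2.minEnclosingCircle(h),(ray(I,*cv2.minEnclosingCircle(h)[0],.066)*1000).round(1))
# tray inner
m=np.zeros(p.shape[:2],bool);m[155:222,205:268]=True;m&=(hsv[...,2]<128)&(hsv[...,1]>80)
for s,c,l in comps(m,300):
    h=np.argwhere(l)[:,::-1].astype(np.int32);print("tray?",s,cv2.minAreaRect(h),(ray(I,*cv2.minAreaRect(h)[0],.06)*1000).round(1))
E
```

```text
top steel 86 rect mm 501.1 -362.1 [26.9 26.1] 71.0 centroid [ 501.1 -362.2]
top brass 93 rect mm 431.5 -59.0 [27.3 25.9] 45.6 centroid [431.9 -58.9]
top tea 207 rect mm 643.1 -170.1 [32.7 34.5] 0.3 centroid [ 643.1 -169.5]
top vot 297 rect mm 555.0 -270.9 [37.8 39.8] 0.4 centroid [ 554.5 -270.4]
top box 288 rect mm 428.2 -258.9 [36.9 56.1] 8.2 centroid [ 428. -258.]
scene steel 138 rect mm 501.5 -363.1 [26.4 29. ] 78.9 centroid [ 501.6 -363. ]
scene brass 118 rect mm 432.1 -59.4 [26.7 32.4] 35.2 centroid [432.1 -59.6]
scene tea 247 rect mm 643.2 -170.2 [34.7 35. ] 73.3 centroid [ 643.1 -170.5]
scene vot 366 rect mm 554.2 -271.2 [40.2 40.5] 76.8 centroid [ 554.3 -271.5]
scene box 434 rect mm 432.2 -263.6 [43.7 60.2] 9.2 centroid [ 433.8 -265.5]
hull px [[267, 167], [256, 263], [157, 251], [158, 198], [165, 155]]
0.018 [[609.0, 91.0], [404.0, 111.0], [427.0, 324.0], [541.0, 325.0], [634.0, 313.0]]
0.05 [[605.0, 86.0], [407.0, 105.0], [429.0, 310.0], [539.0, 312.0], [629.0, 300.0]]
dish? [ 150  145   64   75 3276] ((181.5, 182.0), 48.59279251098633) [[571. 258.  66.]]
tray? [ 210  163   52   51 2079] ((235.6615447998047, 187.7077178955078), (46.885128021240234, 45.39671325683594), 7.125016689300537) [[560.7 148.1  60. ]]
```

```bash
python3 - <<'E'
from h import *
z=np.load("top0.npz");p=z["p"];I=cams.camera_info("top")
g=cv2.cvtColor(p,cv2.COLOR_BGR2GRAY)[145:222,148:222];g=cv2.resize(g,None,fx=4,fy=4,interpolation=cv2.INTER_CUBIC)
c=cv2.HoughCircles(g,cv2.HOUGH_GRADIENT_ALT,1,5,param1=120,param2=.6,minRadius=60,maxRadius=120)
for u,v,r in (c[0] if c is not None else []):
    U,V=(u+.5)/4-.5+148,(v+.5)/4-.5+145
    print(U,V,r/4,(ray(I,U,V,.066)*1000).round(1),(ray(I,U,V,.054)*1000).round(1),r/4*.81/410*1000)
L=[("start",(.432,-.059,.10),3.03)]
print(go((.432,-.059,.10),3.03))
E
```

```text
185.875 182.125 25.00045 [[570.8 249.   66. ]] [[571.9 253.2  54. ]] 49.391132
180.375 183.125 26.242126 [[568.7 260.2  66. ]] [[569.8 264.6  54. ]] 51.8442
182.625 177.625 21.9094 [[580. 256.  66.]] [[581.3 260.3  54. ]] 43.284424
188.125 173.625 27.348103 [[588.3 244.9  66. ]] [[589.7 249.1  54. ]] 54.02918
180.375 183.125 22.305668 [[568.7 260.2  66. ]] [[569.8 264.6  54. ]] 44.067295
185.875 182.125 18.507833 [[570.8 249.   66. ]] [[571.9 253.2  54. ]] 36.56426
182.625 177.625 25.80943 [[580. 256.  66.]] [[581.3 260.3  54. ]] 50.98936
185.875 182.125 21.888584 [[570.8 249.   66. ]] [[571.9 253.2  54. ]] 43.2433
194.625 183.375 26.338768 [[568.4 231.   66. ]] [[569.5 234.9  54. ]] 52.035126
180.375 185.375 18.69984 [[564.1 260.1  66. ]] [[565.1 264.5  54. ]] 36.94359
(array([-432.2, -492.3,   66. ]), np.float64(-0.1562))
```

Careful with the scale: shifts go in shares of 1 m and turns go in shares of pi/2 rad. That gives: -492 mm / 1000 = -0.492, -432 mm / 1000 = -0.432, -0.156 rad / 1.5708 = -0.0993.

Request:
arm_command([
  [[-0.432,-0.492,0.066,0,0,-0.0993,-0.06],[-0.432,-0.492,0.066,0,0,-0.0993,-0.06],[-0.432,-0.492,0.066,0,0,-0.0993,-0.06],[-0.432,-0.492,0.066,0,0,-0.0993,-0.06],[-0.432,-0.492,0.066,0,0,-0.0993,-0.06],[-0.432,-0.492,0.066,0,0,-0.0993,-0.06],[-0.432,-0.492,0.066,0,0,-0.0993,-0.06],[-0.432,-0.492,0.066,0,0,-0.0993,-0.06],[-0.432,-0.492,0.066,0,0,-0.0993,-0.06],[-0.432,-0.492,0.066,0,0,-0.0993,-0.06],[-0.432,-0.492,0.066,0,0,-0.0993,-0.06],[-0.432,-0.492,0.066,0,0,-0.0993,-0.06]],
], squeeze=12)

```text
time_s: 1.3
ee_pos: [0.4071, -0.0086, 0.1061]
eef_rot: [3.142, 0.0, 3.029]
force: [0.9, 1.1, -0.4]
grip_width: 0.0497
grip_force: 0.0
```

Request:
arm_command([
  [[0,0,0,0,0,0,-0.06],[0,0,0,0,0,0,-0.06]],
])

```text
time_s: 1.5
ee_pos: [0.4064, -0.007, 0.1058]
eef_rot: [3.141, -0.001, 3.027]
force: [-0.3, 1.1, 0.6]
grip_width: 0.0498
grip_force: 0.0
```

```bash
python3 - <<'E'
from h import *
print(ctrl.get_obs()["ee_pos"],go((.432,-.059,.10),3.03))
E
```

```text
[ 0.4063824  -0.00703525  0.10582732] (array([-31.4, -48.7,   5.8]), np.float64(-0.0027))
```

To row units: -48.7 mm / 1000 = -0.0487, -31.4 mm / 1000 = -0.0314.

Request:
arm_command([
  [[-0.0314,-0.0487,0.0058,0,0,0,-0.06],[-0.0314,-0.0487,0.0058,0,0,0,-0.06],[-0.0314,-0.0487,0.0058,0,0,0,-0.06]],
])

```text
time_s: 1.8
ee_pos: [0.4323, -0.0578, 0.1003]
eef_rot: [3.141, -0.001, 3.03]
force: [-0.1, -0.4, -0.2]
grip_width: 0.0496
grip_force: 0.0
```

```bash
python3 - <<'E'
from h import *
o=ctrl.get_obs();I=cams.camera_info("wrist");p,d=cams.camera("wrist");cv2.imwrite("pics/w1.png",p)
print(o["ee_pos"],o["eef_rot"],go((.432,-.059,.0035),3.03))
hsv=cv2.cvtColor(p,cv2.COLOR_BGR2HSV);m=(hsv[...,1]>70)&(hsv[...,0]>12)&(hsv[...,0]<28)
for s,c,l in comps(m,300):
    h=cv2.convexHull(np.argwhere(l)[:,::-1].astype(np.int32));c2,r=cv2.minEnclosingCircle(h)
    print(s,c2,r,(ray(I,*c2,.009)*1000).round(1))
E
```

```text
[ 0.43230623 -0.05784912  0.10026044] [ 3.14140603e+00 -6.87464186e-04  3.02961221e+00] (array([-0.2, -1.8, 96.9]), np.float64(0.0002))
[  448   151   192   168 25197] (543.5, 219.5) 117.52669525146484 [[490.9 199.2   9. ]]
[115 191  61  41 893] (145.0, 211.0) 30.594215393066406 [[ 428.3 -258.4    9. ]]
[219 305  20  59 653] (229.5, 334.0) 29.517044067382812 [[ 607.9 -196.7    9. ]]
[402 305  20  59 662] (410.0, 334.0) 29.61428451538086 [[635.2  41.1   9. ]]
[ 205  376  310   23 4964] (359.5, 396.5) 154.50091552734375 [[736.1 -33.4   9. ]]
```

View pics/w1.png

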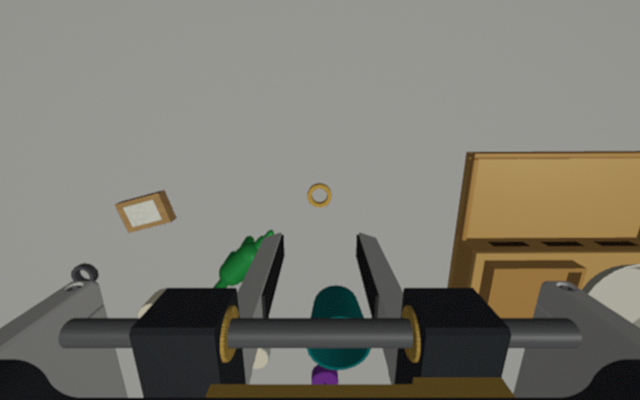

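The wrist view shows the brass ring at (319,195), centred between the fingers (about column 320), with the dinosaur and cup clear of the fingers.

Request:
arm_command([
  [[0,-0.0015,0.05,0,0,0,-0.06],[0,-0.0015,0.085,0,0,0,-0.06],[0,-0.0015,0.0965,0,0,0,-0.06],[0,-0.0015,0.0965,0,0,0,-0.06],[0,-0.0015,0.0965,0,0,0,0.8],[0,-0.0015,0.0965,0,0,0,0.8],[0,-0.0015,0.0965,0,0,0,0.8],[0,-0.0015,0.0965,0,0,0,0.8]],
], squeeze=12)

```text
time_s: 2.65
ee_pos: [0.4327, -0.0599, 0.0047]
eef_rot: [-3.141, 0.001, 3.03]
force: [-0.0, -0.2, -0.3]
grip_width: 0.0213
grip_force: 0.0
```

```bash
python3 - <<'E'
from h import *
o=ctrl.get_obs();print(o["ee_pos"],o["grip_width"],o["grip_force"])
E
```

```text
[ 0.43267134 -0.05990423  0.004684  ] 0.02127024872328405 0.0
```

```bash
python3 - <<'E'
from h import *
ims=[]
for n,(x,y) in (("scene",(190,160)),("top",(276,195)),("wrist",(260,100))):
    p,d=cams.camera(n);ims.append(cv2.resize(p[y:y+110,x:x+120],None,fx=2.2,fy=2.2,interpolation=cv2.INTER_CUBIC))
cv2.imwrite("pics/g1.png",np.hstack(ims))
E
```

```text
(no output)
```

View pics/g1.png

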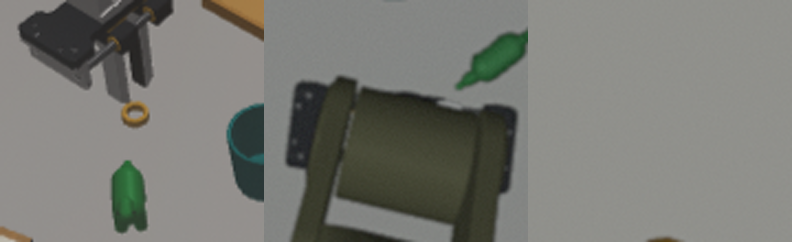

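The ring lies untouched at scene pixel (251,211), in front of the closed fingertips (about 249,201). I need to find where the fingertips really are.

```bash
python3 - <<'E'
from h import *
def proj(I,P):
    q=np.array(I["world_to_cam"])@np.r_[P,1];return (I["fx"]*q[0]/q[2]+I["cx"]).round(1),(I["fy"]*q[1]/q[2]+I["cy"]).round(1),q[2].round(3)
o=ctrl.get_obs();t=o["ee_pos"];print(t,o["grip_width"],o["qpos"].round(3))
for n in ("scene","wrist"):
    I=cams.camera_info(n);p,d=cams.camera(n)
    print(n,"tcp",proj(I,t),"tcp+35mm",proj(I,t+[0,0,.035]))
    if n=="wrist": print(np.round(I["world_to_cam"],3).tolist()); print("depth col320",[(r,float(d[r,320].round(3))) for r in range(140,300,15)]); cv2.imwrite("pics/w2.png",p)
    if n=="scene":
        W=np.linalg.inv(I["world_to_cam"])
        for (u,v) in [(243,204),(241,195),(245,203),(257,196),(256,190)]:
            z=d[v,u];print((u,v),(W@[(u-I["cx"])/I["fx"]*z,(v-I["cy"])/I["fy"]*z,z,1])[:3].round(3))
E
```

```text
[ 0.43237723 -0.05988262  0.00420437] 0.01082429988499553 [-0.222  0.275  1.984 -0.     0.883 -1.681]
scene tcp (np.float64(251.0), np.float64(211.8), np.float64(1.032)) tcp+35mm (np.float64(249.6), np.float64(201.7), np.float64(1.005))
(243, 204) [ 0.4   -0.047 -0.002]
(241, 195) [ 0.426 -0.077  0.074]
(245, 203) [ 0.437 -0.079  0.057]
(257, 196) [ 0.444 -0.046  0.052]
(256, 190) [ 0.442 -0.046  0.069]
wrist tcp (np.float64(318.4), np.float64(224.2), np.float64(0.233)) tcp+35mm (np.float64(318.2), np.float64(242.0), np.float64(0.199))
[[0.112, 0.994, 0.002, 0.01], [0.952, -0.108, 0.287, -0.402], [0.285, -0.031, -0.958, 0.112], [0.0, 0.0, 0.0, 1.0]]
depth col320 [(140, 0.21699999272823334), (155, 0.22200000286102295), (170, 0.2240000069141388), (185, 0.22699999809265137), (200, 0.23199999332427979), (215, 0.22499999403953552), (230, 0.23899999260902405), (245, 0.24400000274181366), (260, 0.2460000067949295), (275, 0.25), (290, 0.25699999928474426)]
```

View pics/w2.png

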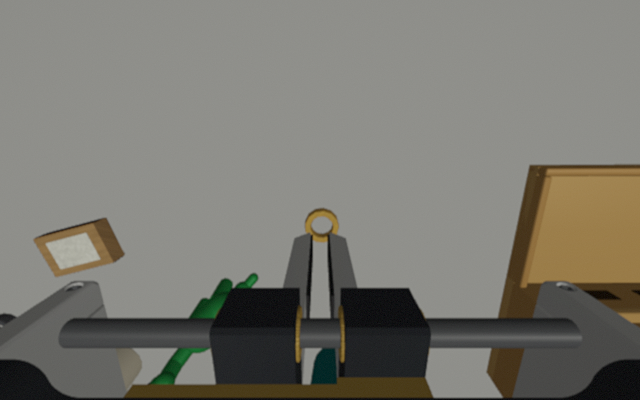

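```bash
python3 - <<'E'
from h import *
I=cams.camera_info("wrist");p,d=cams.camera("wrist");W=np.linalg.inv(I["world_to_cam"]);print(I["fx"],ctrl.get_obs()["ee_pos"],ctrl.get_obs()["grip_width"])
for u in (302,306,336,340,344):
  for v in range(228,252,3):
    z=float(d[v,u]);print(u,v,round(z,3),(W@[(u-I["cx"])/I["fx"]*z,(v-I["cy"])/I["fy"]*z,z,1])[:3].round(3))
E
```

```text
282.5659391442321 [ 0.43227748 -0.0598552   0.00400168] 0.009208511952026956
302 228 0.239 [ 0.436 -0.074 -0.   ]
302 231 0.239 [ 0.439 -0.075 -0.   ]
302 234 0.239 [ 0.441 -0.075  0.001]
302 237 0.186 [ 0.423 -0.069  0.05 ]
302 240 0.181 [ 0.422 -0.069  0.056]
302 243 0.177 [ 0.423 -0.069  0.06 ]
302 246 0.173 [ 0.423 -0.069  0.064]
302 249 0.169 [ 0.423 -0.068  0.068]
306 228 0.228 [ 0.432 -0.07   0.01 ]
306 231 0.228 [ 0.435 -0.07   0.01 ]
306 234 0.19 [ 0.423 -0.067  0.046]
306 237 0.186 [ 0.423 -0.067  0.051]
306 240 0.182 [ 0.423 -0.067  0.055]
306 243 0.177 [ 0.423 -0.066  0.059]
306 246 0.172 [ 0.422 -0.066  0.065]
306 249 0.168 [ 0.423 -0.066  0.069]
336 228 0.228 [ 0.435 -0.046  0.01 ]
336 231 0.228 [ 0.438 -0.046  0.01 ]
336 234 0.229 [ 0.44  -0.046  0.01 ]
336 237 0.186 [ 0.425 -0.047  0.05 ]
336 240 0.181 [ 0.425 -0.047  0.055]
336 243 0.177 [ 0.425 -0.048  0.06 ]
336 246 0.172 [ 0.425 -0.048  0.065]
336 249 0.169 [ 0.425 -0.048  0.068]
340 228 0.239 [ 0.44  -0.042 -0.001]
340 231 0.237 [ 0.441 -0.043  0.002]
340 234 0.24 [ 0.445 -0.043 -0.   ]
340 237 0.185 [ 0.425 -0.045  0.051]
340 240 0.18 [ 0.425 -0.045  0.057]
340 243 0.177 [ 0.425 -0.045  0.06 ]
340 246 0.173 [ 0.425 -0.046  0.064]
340 249 0.169 [ 0.425 -0.046  0.068]
344 228 0.237 [ 0.439 -0.039  0.001]
344 231 0.239 [ 0.442 -0.039  0.   ]
344 234 0.239 [ 0.445 -0.039  0.   ]
344 237 0.24 [ 0.448 -0.04   0.   ]
344 240 0.181 [ 0.425 -0.042  0.056]
344 243 0.177 [ 0.425 -0.043  0.06 ]
344 246 0.172 [ 0.425 -0.043  0.065]
344 249 0.168 [ 0.425 -0.044  0.069]
```

```bash
python3 - <<'E'
from h import *
I=cams.camera_info("wrist");p,d=cams.camera("wrist");W=np.linalg.inv(I["world_to_cam"])
for u,v in [(302,260),(300,280),(295,284),(250,292),(250,300),(250,320),(250,345),(250,370),(380,300),(380,345),(150,335),(300,390),(80,300),(30,340),(20,380)]:
    z=float(d[v,u]);print(u,v,round(z,3),(W@[(u-I["cx"])/I["fx"]*z,(v-I["cy"])/I["fy"]*z,z,1])[:3].round(3))
I=cams.camera_info("scene");p,d=cams.camera("scene");W=np.linalg.inv(I["world_to_cam"])
for u,v in [(205,175),(215,180),(225,189),(215,185),(222,168),(238,178)]:
    z=float(d[v,u]);print("scene",u,v,(W@[(u-I["cx"])/I["fx"]*z,(v-I["cy"])/I["fy"]*z,z,1])[:3].round(3))
E
```

```text
302 260 0.156 [ 0.423 -0.068  0.081]
300 280 0.136 [ 0.422 -0.067  0.102]
295 284 0.133 [ 0.422 -0.069  0.106]
250 292 0.085 [ 0.397 -0.076  0.148]
250 300 0.083 [ 0.398 -0.076  0.15 ]
250 320 0.073 [ 0.397 -0.073  0.161]
250 345 0.07 [ 0.401 -0.073  0.165]
250 370 0.074 [ 0.41  -0.075  0.164]
380 300 0.082 [ 0.402 -0.038  0.151]
380 345 0.071 [ 0.405 -0.041  0.164]
150 335 0.078 [ 0.401 -0.103  0.158]
300 390 0.071 [ 0.414 -0.062  0.168]
80 300 0.085 [ 0.393 -0.127  0.149]
30 340 0.071 [ 0.395 -0.128  0.164]
20 380 0.059 [ 0.395 -0.118  0.176]
scene 205 175 [ 0.407 -0.143  0.183]
scene 215 180 [ 0.431 -0.143  0.184]
scene 225 189 [ 0.457 -0.148  0.178]
scene 215 185 [ 0.435 -0.15   0.179]
scene 222 168 [ 0.42 -0.11  0.18]
scene 238 178 [ 0.436 -0.088  0.142]
```

The finger tips measure at z≈0.046 while the reported TCP says 0.004, and the body sits 100 mm above the real tips. The reported TCP is therefore about 42 mm too low. I'll apply that offset and go down in stages.

To row units: 35 mm / 1000 = 0.035, 25 mm / 1000 = 0.025.

Request:
arm_command([
  [[0,0.0005,0,0,0,0,-0.06],[0,0.0005,0,0,0,0,-0.06],[0,0.0005,0,0,0,0,-0.06],[0,0.0005,0,0,0,0,-0.06],[0,0.0005,0,0,0,0,-0.06],[0,0.0005,0.025,0,0,0,-0.06],[0,0.0005,0.035,0,0,0,-0.06],[0,0.0005,0.035,0,0,0,-0.06]],
])

```text
time_s: 3.85
ee_pos: [0.4314, -0.0591, -0.0321]
eef_rot: [3.141, -0.003, 3.03]
force: [0.4, -0.1, 0.6]
grip_width: 0.05
grip_force: 0.0
```

```bash
cat >> h.py <<'E'
def tip():
    "lowest finger-face point (real tip height) from the wrist depth"
    o=ctrl.get_obs();I=cams.camera_info("wrist");p,d=cams.camera("wrist");W=np.linalg.inv(I["world_to_cam"])
    v,u=np.mgrid[225:262,150:490];z=d[225:262,150:490]
    P=np.stack([(u-I["cx"])/I["fx"]*z,(v-I["cy"])/I["fy"]*z,z,np.ones_like(z)],-1)@W.T
    m=(z>.1)&(z<.2);Q=P[m][:,:3]
    c,s=np.cos(o["eef_rot"][2]),np.sin(o["eef_rot"][2])
    y=(Q[:,:2]-o["ee_pos"][:2])@[s,-c]
    x=(Q[:,:2]-o["ee_pos"][:2])@[c,s]
    k=np.abs(x-.008)<.004;y=y[k];zz=Q[k][:,2]
    return o["ee_pos"].round(4),o["force"].round(1),"L",np.percentile(zz[y<0],3).round(4),"R",np.percentile(zz[y>0],3).round(4),"inner y",y[y<0].max().round(4),y[y>0].min().round(4)
E
python3 -c "
from h import *
print(tip(),ctrl.get_obs()['grip_width'])"
```

```text
(array([ 0.4314, -0.0591, -0.0321]), array([ 0.4, -0.1,  0.6]), 'L', np.float64(-0.0007), 'R', np.float64(-0.0005), 'inner y', np.float64(-0.0001), np.float64(0.0006)) 0.0500531834426207
```

To row units: 6 mm / 1000 = 0.006, 3 mm / 1000 = 0.003.

Request:
arm_command([
  [[0,0,0.003,0,0,0,-0.06],[0,0,0.006,0,0,0,-0.06],[0,0,0.006,0,0,0,0.7],[0,0,0.006,0,0,0,0.7],[0,0,0.006,0,0,0,0.7],[0,0,0.006,0,0,0,0.7],[0,0,0.006,0,0,0,0.7]],
], squeeze=12)

```text
time_s: 4.6
ee_pos: [0.4325, -0.0594, -0.0369]
eef_rot: [-3.142, 0.0, 3.03]
force: [-0.2, 0.1, 2.3]
grip_width: 0.0273
grip_force: 12.0
```

To row units: 324.5 mm / 1000 = 0.3245, -110 mm / 1000 = -0.11.

Request:
arm_command([
  [[0,0,-0.045,0,0,0,0.7],[0,0,-0.09,0,0,0,0.7],[0,0,-0.11,0,0,0,0.7],[-0.1195,0.3245,-0.11,0,0,0,0.7],[-0.1195,0.3245,-0.11,0,0,0,0.7],[-0.1195,0.3245,-0.11,0,0,0,0.7],[-0.1195,0.3245,-0.11,0,0,0,0.7],[-0.1195,0.3245,-0.11,0,0,0,0.7],[-0.1195,0.3245,-0.11,0,0,0,0.7],[-0.1195,0.3245,-0.11,0,0,0,0.7],[-0.1195,0.3245,-0.11,0,0,0,0.7],[-0.1195,0.3245,-0.11,0,0,0,0.7]],
])

```text
time_s: 5.8
ee_pos: [0.5868, 0.2502, 0.0721]
eef_rot: [-3.141, -0.001, 3.031]
force: [-0.1, 0.4, -0.5]
grip_width: 0.0276
grip_force: 12.0
```

```bash
python3 - <<'E'
from h import *
o=ctrl.get_obs();print(o["ee_pos"],o["eef_rot"],o["grip_width"])
I=cams.camera_info("wrist");p,d=cams.camera("wrist");cv2.imwrite("pics/w3.png",p);np.savez("w3.npz",p=p,d=d,W=I["world_to_cam"])
W=np.linalg.inv(I["world_to_cam"]);v,u=np.mgrid[0:400,0:640]
P=np.stack([(u-I["cx"])/I["fx"]*d,(v-I["cy"])/I["fy"]*d,d,np.ones_like(d)],-1)@W.T
hsv=cv2.cvtColor(p,cv2.COLOR_BGR2HSV)
# dish rim: low-sat points at z .062-.068
m=(P[...,2]>.061)&(P[...,2]<.069)&(hsv[...,1]<45)&(d>.05);Q=P[m];print("rim",len(Q),Q[:,:2].min(0),Q[:,:2].max(0))
A=np.c_[2*Q[:,:2],np.ones(len(Q))];s=np.linalg.lstsq(A,(Q[:,:2]**2).sum(1),rcond=None)[0];print(s[:2],np.sqrt(s[2]+s[:2]@s[:2]))
m=(P[...,2]>.051)&(P[...,2]<.0575)&(hsv[...,1]<45)&(d>.05);Q=P[m];print("floor",len(Q),Q[:,:3].mean(0),Q[:,:2].min(0),Q[:,:2].max(0))
E
```

```text
[0.58682976 0.25019757 0.07207134] [-3.14084959e+00 -1.19330147e-03  3.03109325e+00] 0.027554894117619844
rim 2093 [ 0.52379236 -0.04102077] [0.62076287 0.302295  ]
[0.58939447 0.20784137] 0.07377783718786426
floor 6248 [0.56980895 0.25299978 0.05421783] [ 0.50995533 -0.03976985] [0.69271207 0.55033227]
```

View pics/w3.png

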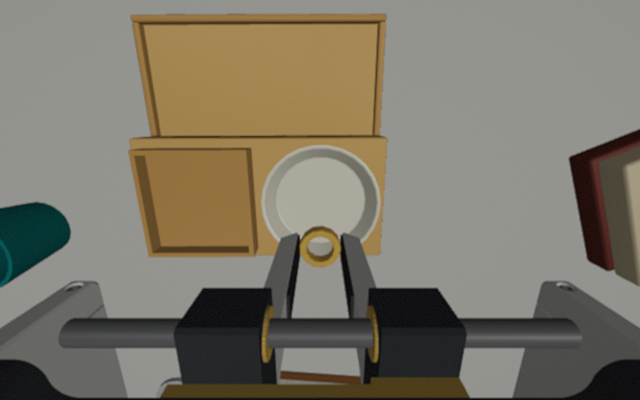

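The wrist view shows the brass ring held between the tips (320,245) over the dish (centre about 320,200), with the organiser edges square to the tool.

```bash
python3 - <<'E'
from h import *
z=np.load("w3.npz");p,d=z["p"],z["d"];I=cams.camera_info("wrist");W=np.linalg.inv(z["W"]);v,u=np.mgrid[0:400,0:640]
P=np.stack([(u-I["cx"])/I["fx"]*d,(v-I["cy"])/I["fy"]*d,d,np.ones_like(d)],-1)@W.T
hsv=cv2.cvtColor(p,cv2.COLOR_BGR2HSV)
R=(P[...,1]>.19)&(P[...,1]<.32)&(P[...,0]>.5)&(P[...,0]<.65)&(hsv[...,1]<45)&(d>.1)
for a,b in ((.064,.069),(.052,.0565)):
    Q=P[R&(P[...,2]>a)&(P[...,2]<b)][:,:2].astype(np.float32);h=cv2.convexHull(Q*1000)[:,0]
    h=h[h[:,0]<590 if a<.06 else h[:,0]<585]
    A=np.c_[2*h,np.ones(len(h))];s=np.linalg.lstsq(A,(h**2).sum(1),rcond=None)[0];print(s[:2],np.sqrt(s[2]+s[:2]@s[:2]),Q.min(0),Q.max(0))
    Q3=P[R&(P[...,2]>a)&(P[...,2]<b)];print(np.median(Q3[:,2]))
print(np.arctan2(-.1,1))
E
```

```text
[572.83368994 253.26442875] 49.0589437503277 [0.5237924 0.2039707] [0.6207629 0.302295 ]
0.06552766113268935
[573.72197332 252.933819  ] 40.84400912259711 [0.5328037  0.21172713] [0.61384803 0.29339495]
0.0540598900462346
-0.09966865249116204
```

To row units: 54.5 mm / 1000 = 0.0545, -1.3 mm / 1000 = -0.0013.

Request:
arm_command([
  [[-0.0013,0.0013,0.03,0,0,0,0.7],[-0.0013,0.0013,0.046,0,0,0,0.7],[-0.0013,0.0013,0.052,0,0,0,0.7],[-0.0013,0.0013,0.054,0,0,0,0.7],[-0.0013,0.0013,0.054,0,0,0,0.7],[-0.0013,0.0013,0.0545,0,0,0,0.7],[-0.0013,0.0013,0.0545,0,0,0,0.7]],
])

```text
time_s: 6.55
ee_pos: [0.589, 0.2511, 0.0192]
eef_rot: [3.141, 0.001, 3.03]
force: [0.2, 0.3, -0.2]
grip_width: 0.0281
grip_force: 12.0
```

To row units: 1.5 mm / 1000 = 0.0015, 1 mm / 1000 = 0.001.

Request:
arm_command([
  [[0,0,0.001,0,0,0,0.7],[0,0,0.0015,0,0,0,0.7],[0,0,0.0015,0,0,0,0.7]],
])

```text
time_s: 6.85
ee_pos: [0.5888, 0.251, 0.0172]
eef_rot: [3.141, 0.0, 3.03]
force: [-0.0, 0.3, 2.1]
grip_width: 0.0275
grip_force: 12.0
```

To row units: -619.4 mm / 1000 = -0.6194, -100 mm / 1000 = -0.1.

Request:
arm_command([
  [[0,0,0,0,0,0,0.23],[0,0,0,0,0,0,0.23],[0,0,-0.02,0,0,0,0.23],[0,0,-0.06,0,0,0,0.23],[0,0,-0.1,0,0,0,0.23],[0.0186,-0.6194,-0.1,0,0,0,-0.06],[0.0186,-0.6194,-0.1,0,0,0,-0.06],[0.0186,-0.6194,-0.1,0,0,0,-0.06],[0.0186,-0.6194,-0.1,0,0,0,-0.06],[0.0186,-0.6194,-0.1,0,0,0,-0.06],[0.0186,-0.6194,-0.1,0,0,0,-0.06],[0.0186,-0.6194,-0.1,0,0,0,-0.06]],
])

```text
time_s: 8.05
ee_pos: [0.5386, -0.0974, 0.1171]
eef_rot: [-3.142, 0.0, 3.03]
force: [1.5, 0.4, 1.1]
grip_width: 0.0496
grip_force: 0.0
```

```bash
python3 - <<'E'
from h import *
print(ctrl.get_obs()["ee_pos"],go((.5013,-.3625,.06),3.03))
p,d=cams.camera("top");c=cv2.resize(p[150:265,150:270],None,fx=4,fy=4,interpolation=cv2.INTER_CUBIC);cv2.imwrite("pics/t2.png",np.clip(c*1.6,0,255))
E
```

```text
[ 0.53863557 -0.09741595  0.1171433 ] (array([   7.6, -267.6,   57.1]), np.float64(-0.0001))[ WARN:0@0.858] global loadsave.cpp:1063 imwrite_ Unsupported depth image for selected encoder is fallbacked to CV_8U.
```

View pics/t2.png

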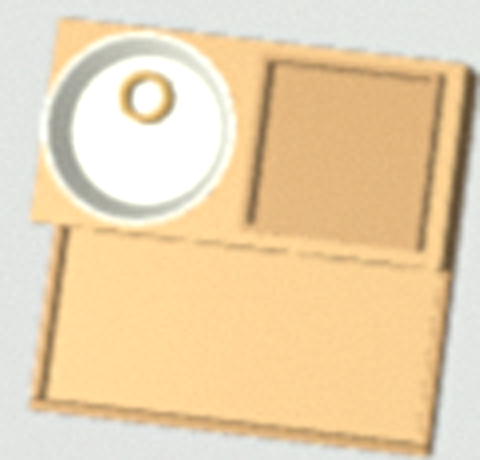

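The brass ring lies flat in the far half of the dish, crop pixel (148,98). Next is the steel ring.

To row units: -267.6 mm / 1000 = -0.2676, 80 mm / 1000 = 0.08.

Request:
arm_command([
  [[0.0076,-0.2676,0.01,0,0,0,-0.06],[0.0076,-0.2676,0.01,0,0,0,-0.06],[0.0076,-0.2676,0.01,0,0,0,-0.06],[0.0076,-0.2676,0.01,0,0,0,-0.06],[0.0076,-0.2676,0.01,0,0,0,-0.06],[0.0076,-0.2676,0.03,0,0,0,-0.06],[0.0076,-0.2676,0.07,0,0,0,-0.06],[0.0076,-0.2676,0.08,0,0,0,-0.06],[0.0076,-0.2676,0.08,0,0,0,-0.06]],
])

```text
time_s: 9.0
ee_pos: [0.5013, -0.3598, 0.0358]
eef_rot: [3.14, -0.003, 3.03]
force: [0.2, 0.9, 0.8]
grip_width: 0.0498
grip_force: 0.0
```

```bash
python3 - <<'E'
from h import *
o=ctrl.get_obs();I=cams.camera_info("wrist");p,d=cams.camera("wrist")
print(o["ee_pos"],go((.5013,-.3625,-.0385),3.03))
V=p.max(2);q=np.array(I["world_to_cam"])@[.5013,-.3625,.01,1];u,v=int(I["fx"]*q[0]/q[2]+I["cx"]),int(I["fy"]*q[1]/q[2]+I["cy"]);print(u,v)
m=np.zeros(V.shape,bool);m[v-28:v+28,u-28:u+28]=1;m&=V<85
for s,c,l in comps(m,60):
    h=cv2.convexHull(np.argwhere(l)[:,::-1].astype(np.int32));c2,r=cv2.minEnclosingCircle(h);print(s,c2,r,(ray(I,*c2,.008)*1000).round(1))
E
```

```text
[ 0.50131094 -0.35976864  0.03582395] (array([ 0.6, -2.3, 76.1]), np.float64(0.0004))
315 214
[303 199  29  29 422] (317.3571472167969, 212.92857360839844) 14.682104110717773 [[ 500.8 -360.7    8. ]]
```

To row units: 74 mm / 1000 = 0.074, 73 mm / 1000 = 0.073.

Request:
arm_command([
  [[0.0005,-0.0018,0.045,0,0,0,-0.06],[0.0005,-0.0018,0.065,0,0,0,-0.06],[0.0005,-0.0018,0.073,0,0,0,-0.06],[0.0005,-0.0018,0.074,0,0,0,-0.06],[0.0005,-0.0018,0.074,0,0,0,0.7],[0.0005,-0.0018,0.074,0,0,0,0.7],[0.0005,-0.0018,0.074,0,0,0,0.7],[0.0005,-0.0018,0.074,0,0,0,0.7],[0.0005,-0.0018,0.074,0,0,0,0.7]],
], squeeze=12)

```text
time_s: 9.95
ee_pos: [0.5017, -0.3627, -0.0359]
eef_rot: [-3.141, 0.001, 3.03]
force: [-0.3, 1.8, 5.8]
grip_width: 0.0277
grip_force: 12.0
```

```bash
python3 - <<'E'
from h import *
o=ctrl.get_obs();print(o["ee_pos"],o["grip_width"],go((.5584,.2548,.09),3.03))
E
```

```text
[ 0.50171531 -0.36270956 -0.03592919] 0.027675770938702212 (array([  12.5,  620. , -125.9]), np.float64(-0.0002))
```

To row units: 620 mm / 1000 = 0.62, 11.5 mm / 1000 = 0.0115.

Request:
arm_command([
  [[0,0,-0.04,0,0,0,0.7],[0,0,-0.085,0,0,0,0.7],[0,0,-0.125,0,0,0,0.7],[0.0115,0.62,-0.125,0,0,0,0.7],[0.0115,0.62,-0.125,0,0,0,0.7],[0.0115,0.62,-0.125,0,0,0,0.7],[0.0115,0.62,-0.125,0,0,0,0.7],[0.0115,0.62,-0.125,0,0,0,0.7],[0.0115,0.62,-0.125,0,0,0,0.7],[0.0115,0.62,-0.125,0,0,0,0.7],[0.0115,0.62,-0.125,0,0,0,0.7],[0.0115,0.62,-0.125,0,0,0,0.7]],
])

```text
time_s: 11.15
ee_pos: [0.543, 0.0877, 0.0884]
eef_rot: [3.142, 0.001, 3.03]
force: [1.3, -0.7, -0.3]
grip_width: 0.0278
grip_force: 12.0
```

```bash
python3 - <<'E'
from h import *
o=ctrl.get_obs();print(o["ee_pos"],o["grip_width"],go((.5594,.2546,.09),3.03))
E
```

```text
[0.54295438 0.08774898 0.08840219] 0.02775385588755424 (array([  2.3, 167.6,  -1.6]), np.float64(-0.0003))
```

To row units: 167.6 mm / 1000 = 0.1676, 2.3 mm / 1000 = 0.0023.

Request:
arm_command([
  [[0.0023,0.1676,0,0,0,0,0.7],[0.0023,0.1676,0,0,0,0,0.7],[0.0023,0.1676,0,0,0,0,0.7],[0.0023,0.1676,0,0,0,0,0.7],[0.0023,0.1676,0,0,0,0,0.7],[0.0023,0.1676,0.03,0,0,0,0.7],[0.0023,0.1676,0.05,0,0,0,0.7],[0.0023,0.1676,0.05,0,0,0,0.7]],
])

```text
time_s: 11.95
ee_pos: [0.5582, 0.2504, 0.0355]
eef_rot: [-3.139, -0.004, 3.028]
force: [0.2, -0.8, -0.6]
grip_width: 0.0276
grip_force: 12.0
```

```bash
python3 - <<'E'
from h import *
o=ctrl.get_obs();print(o["ee_pos"],go((.5594,.2546,.019),3.03))
E
```

```text
[0.55815368 0.25041337 0.03549149] (array([-0.8,  4.3, 16.5]), np.float64(-0.0015))
```

Request:
arm_command([
  [[-0.0005,0.003,0.005,0,0,0,0.7],[-0.0005,0.003,0.005,0,0,0,0.7],[-0.0005,0.003,0.005,0,0,0,0.7]],
])

```text
time_s: 12.25
ee_pos: [0.5608, 0.2554, 0.034]
eef_rot: [3.141, 0.001, 3.03]
force: [0.9, 0.6, 0.1]
grip_width: 0.0276
grip_force: 12.0
```

To row units: 13 mm / 1000 = 0.013, 1.3 mm / 1000 = 0.0013.

Request:
arm_command([
  [[0.0013,-0.001,0.007,0,0,0,0.7],[0.0013,-0.001,0.012,0,0,0,0.7],[0.0013,-0.001,0.013,0,0,0,0.7],[0.0013,-0.001,0.013,0,0,0,0.7],[0.0013,-0.001,0.013,0,0,0,0.7]],
])

```text
time_s: 12.75
ee_pos: [0.559, 0.2546, 0.0201]
eef_rot: [3.142, 0.0, 3.03]
force: [0.5, 0.4, 0.2]
grip_width: 0.0277
grip_force: 12.0
```

Request:
arm_command([
  [[0,0,0.001,0,0,0,0.7],[0,0,0.002,0,0,0,0.7],[0,0,0.002,0,0,0,0.7]],
])

```text
time_s: 13.05
ee_pos: [0.559, 0.2546, 0.0182]
eef_rot: [3.141, 0.0, 3.03]
force: [-0.3, -0.4, 1.7]
grip_width: 0.0277
grip_force: 12.0
```

Request:
arm_command([
  [[0,0,0,0,0,0,0.23],[0,0,0,0,0,0,0.23],[0,0,-0.02,0,0,0,0.23],[0,0,-0.06,0,0,0,0.23],[0,0,-0.1,0,0,0,0.23],[-0.131,-0.413,-0.1,0,0,0,-0.19],[-0.131,-0.413,-0.1,0,0,0,-0.19],[-0.131,-0.413,-0.1,0,0,0,-0.19],[-0.131,-0.413,-0.1,0,0,0,-0.19],[-0.131,-0.413,-0.1,0,0,0,-0.19],[-0.131,-0.413,-0.1,0,0,0,-0.19],[-0.131,-0.413,-0.1,0,0,0,-0.19]],
])

```text
time_s: 14.25
ee_pos: [0.6269, -0.0908, 0.118]
eef_rot: [3.142, 0.0, 3.03]
force: [1.5, 0.1, -0.0]
grip_width: 0.0558
grip_force: 0.0
```

Request:
arm_command([
  [[0,0,0,0,0,0,-0.19],[0,0,0,0,0,0,-0.19]],
])

```text
time_s: 14.45
ee_pos: [0.6266, -0.0896, 0.1175]
eef_rot: [3.141, -0.001, 3.028]
force: [-0.2, -0.3, -0.5]
grip_width: 0.0561
grip_force: 0.0
```

```bash
python3 - <<'E'
from h import *
print(ctrl.get_obs()["ee_pos"],go((.643,-.170,.06),3.03))
p,d=cams.camera("top");c=cv2.resize(p[150:265,150:270],None,fx=3,fy=3,interpolation=cv2.INTER_CUBIC);cv2.imwrite("pics/t3.png",np.clip(c*1.6,0,255).astype(np.uint8))
E
```

```text
[ 0.6266404  -0.08963845  0.11753708] (array([-25.4, -78. ,  57.5]), np.float64(-0.0021))
```

View pics/t3.png

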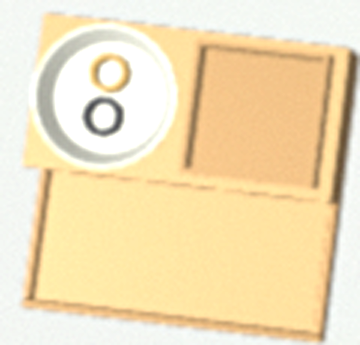

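Both rings lie flat in the dish: brass at crop (111,72), steel at (104,117). Tealight next.

To row units: -78 mm / 1000 = -0.078, -25.4 mm / 1000 = -0.0254.

Request:
arm_command([
  [[-0.0254,-0.078,0,0,0,0,-0.19],[-0.0254,-0.078,0,0,0,0,-0.19],[-0.0254,-0.078,0.04,0,0,0,-0.19],[-0.0254,-0.078,0.075,0,0,0,-0.19],[-0.0254,-0.078,0.075,0,0,0,-0.19],[-0.0254,-0.078,0.075,0,0,0,-0.19]],
])

```text
time_s: 15.1
ee_pos: [0.6438, -0.1679, 0.044]
eef_rot: [3.142, 0.0, 3.031]
force: [-0.1, 0.4, 0.3]
grip_width: 0.0562
grip_force: 0.0
```

```bash
python3 - <<'E'
from h import *
o=ctrl.get_obs();I=cams.camera_info("wrist");p,d=cams.camera("wrist")
print(o["ee_pos"],go((.643,-.170,-.031),3.03))
q=np.array(I["world_to_cam"])@[.643,-.17,.016,1];u,v=int(I["fx"]*q[0]/q[2]+I["cx"]),int(I["fy"]*q[1]/q[2]+I["cy"]);print(u,v)
hsv=cv2.cvtColor(p,cv2.COLOR_BGR2HSV);m=np.zeros(p.shape[:2],bool);m[v-45:v+45,u-35:u+35]=1;m&=(hsv[...,1]>17)&(hsv[...,2]>120)
for s,c,l in comps(m,60): print(s,c,(ray(I,*c,.016)*1000).round(1))
E
```

```text
[ 0.64375883 -0.16793123  0.0439927 ] (array([ 1.2, -1.8, 76.2]), np.float64(0.0012))
316 212
[ 299  195   39   37 1143] [317.81102362 212.90988626] [[ 643.5 -168.5   16. ]]
```

To row units: 76 mm / 1000 = 0.076, -1.2 mm / 1000 = -0.0012.

Request:
arm_command([
  [[0.0005,-0.0012,0.045,0,0,0,-0.19],[0.0005,-0.0012,0.068,0,0,0,-0.19],[0.0005,-0.0012,0.076,0,0,0,-0.19],[0.0005,-0.0012,0.076,0,0,0,-0.19],[0.0005,-0.0012,0.076,0,0,0,0.5],[0.0005,-0.0012,0.076,0,0,0,0.5],[0.0005,-0.0012,0.076,0,0,0,0.5],[0.0005,-0.0012,0.076,0,0,0,0.5],[0.0005,-0.0012,0.076,0,0,0,0.5]],
], squeeze=12)

```text
time_s: 16.05
ee_pos: [0.6436, -0.1705, -0.0314]
eef_rot: [-3.141, 0.002, 3.03]
force: [-1.4, 1.2, 6.8]
grip_width: 0.0378
grip_force: 12.0
```

```bash
python3 - <<'E'
from h import *
o=ctrl.get_obs();print(o["ee_pos"],o["grip_width"])
O=np.array([.515,.2065]);X=np.array([.994,-.11]);Y=np.array([.11,.994])
# organiser origin re-derived from the dish/front edge; tier targets
for n,a,b in (("tea",-.047,.045),("vot",-.047,-.045)): print(n,O+a*X+b*Y)
t=O-.047*X+.045*Y;print(go((*t,.09),3.03))
E
```

```text
[ 0.64361333 -0.1704566  -0.0314171 ] 0.03783441609564363
tea [0.473232 0.2564  ]
vot [0.463332 0.16694 ]
(array([ 217. ,  405.2, -121.4]), np.float64(-0.0002))
```

To row units: 405 mm / 1000 = 0.405, 217 mm / 1000 = 0.217.

Request:
arm_command([
  [[0,0,-0.04,0,0,0,0.5],[0,0,-0.085,0,0,0,0.5],[0,0,-0.121,0,0,0,0.5],[0.217,0.405,-0.121,0,0,0,0.5],[0.217,0.405,-0.121,0,0,0,0.5],[0.217,0.405,-0.121,0,0,0,0.5],[0.217,0.405,-0.121,0,0,0,0.5],[0.217,0.405,-0.121,0,0,0,0.5],[0.217,0.405,-0.121,0,0,0,0.5],[0.217,0.405,-0.121,0,0,0,0.5],[0.217,0.405,-0.121,0,0,0,0.5],[0.217,0.405,-0.121,0,0,0,0.5]],
])

```text
time_s: 17.25
ee_pos: [0.4749, 0.2494, 0.0887]
eef_rot: [3.141, 0.001, 3.03]
force: [1.7, 0.6, 0.6]
grip_width: 0.0375
grip_force: 12.0
```

Request:
arm_command([
  [[0,0,0,0,0,0,0.5],[0,0,0,0,0,0,0.5]],
])

```text
time_s: 17.45
ee_pos: [0.4756, 0.2483, 0.0884]
eef_rot: [3.141, 0.001, 3.032]
force: [0.1, 0.6, -0.4]
grip_width: 0.0374
grip_force: 12.0
```

```bash
python3 - <<'E'
from h import *
o=ctrl.get_obs();print(o["ee_pos"],o["grip_width"],go((.4732,.2564,-.018),3.03))
p,d=cams.camera("wrist");cv2.imwrite("pics/w4.png",p)
E
```

```text
[0.47557805 0.24833816 0.08837325] 0.03736173628783943 (array([  3.2,   7.8, 106.4]), np.float64(0.002))
```

View pics/w4.png

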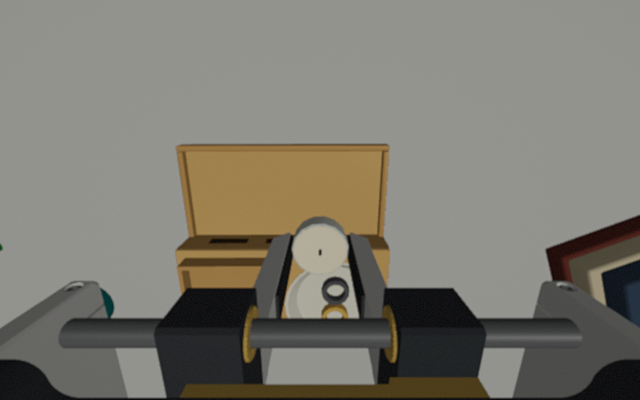

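The wrist view shows the tealight held level at (320,247) above the front tier, with the rings still in the dish behind it.

To row units: 107 mm / 1000 = 0.107, 106 mm / 1000 = 0.106.

Request:
arm_command([
  [[0.003,0.007,0.04,0,0,0,0.5],[0.003,0.007,0.08,0,0,0,0.5],[0.003,0.007,0.098,0,0,0,0.5],[0.003,0.007,0.106,0,0,0,0.5],[0.003,0.007,0.107,0,0,0,0.5],[0.003,0.007,0.107,0,0,0,0.5]],
])

```text
time_s: 18.1
ee_pos: [0.4745, 0.2546, -0.018]
eef_rot: [3.141, 0.001, 3.029]
force: [1.2, 0.2, 0.9]
grip_width: 0.0376
grip_force: 12.0
```

Request:
arm_command([
  [[0,0,0.001,0,0,0,0.5],[0,0,0.002,0,0,0,0.5],[0,0,0.0025,0,0,0,0.5],[0,0,0.0025,0,0,0,0.5]],
])

```text
time_s: 18.5
ee_pos: [0.4737, 0.255, -0.0213]
eef_rot: [3.141, 0.0, 3.03]
force: [0.5, 0.4, -0.4]
grip_width: 0.0378
grip_force: 12.0
```

To row units: 1 mm / 1000 = 0.001, 0.5 mm / 1000 = 0.0005.

Request:
arm_command([
  [[0,0,0.0005,0,0,0,0.5],[0,0,0.001,0,0,0,0.5],[0,0,0.001,0,0,0,0.5]],
])

```text
time_s: 18.8
ee_pos: [0.4738, 0.255, -0.0216]
eef_rot: [3.141, 0.0, 3.03]
force: [-4.9, -2.2, 11.3]
grip_width: 0.0373
grip_force: 12.0
```

To row units: -514 mm / 1000 = -0.514, -140 mm / 1000 = -0.14.

Request:
arm_command([
  [[0,0,-0.0005,0,0,0,-0.06],[0,0,-0.0005,0,0,0,-0.06],[0,0,-0.0005,0,0,0,-0.06],[0,0,-0.03,0,0,0,-0.06],[0,0,-0.08,0,0,0,-0.06],[0,0,-0.13,0,0,0,-0.06],[-0.139,-0.514,-0.14,0,0,0,-0.32],[-0.139,-0.514,-0.14,0,0,0,-0.32],[-0.139,-0.514,-0.14,0,0,0,-0.32],[-0.139,-0.514,-0.14,0,0,0,-0.32],[-0.139,-0.514,-0.14,0,0,0,-0.32],[-0.139,-0.514,-0.14,0,0,0,-0.32]],
])

```text
time_s: 20.0
ee_pos: [0.519, -0.0436, 0.1132]
eef_rot: [3.142, 0.0, 3.03]
force: [0.2, 0.1, -0.4]
grip_width: 0.0618
grip_force: 0.0
```

Request:
arm_command([
  [[0,0,0,0,0,0,-0.32],[0,0,0,0,0,0,-0.32]],
])

```text
time_s: 20.2
ee_pos: [0.519, -0.0422, 0.1128]
eef_rot: [3.141, -0.0, 3.028]
force: [0.4, 0.7, 0.4]
grip_width: 0.0623
grip_force: 0.0
```

```bash
python3 - <<'E'
from h import *
print(ctrl.get_obs()["ee_pos"],go((.5545,-.271,.06),3.03))
E
```

```text
[ 0.51895819 -0.04223311  0.1128372 ] (array([ -61.3, -223.2,   52.8]), np.float64(-0.0024))
```

To row units: -223 mm / 1000 = -0.223, -61 mm / 1000 = -0.061.

Request:
arm_command([
  [[-0.061,-0.223,0,0,0,0,-0.32],[-0.061,-0.223,0,0,0,0,-0.32],[-0.061,-0.223,0,0,0,0,-0.32],[-0.061,-0.223,0,0,0,0,-0.32],[-0.061,-0.223,0,0,0,0,-0.32],[-0.061,-0.223,0.04,0,0,0,-0.32],[-0.061,-0.223,0.053,0,0,0,-0.32],[-0.061,-0.223,0.053,0,0,0,-0.32]],
])

```text
time_s: 21.0
ee_pos: [0.5541, -0.2678, 0.0581]
eef_rot: [3.14, -0.004, 3.032]
force: [-0.1, -0.4, 0.7]
grip_width: 0.0624
grip_force: 0.0
```

```bash
python3 - <<'E'
from h import *
o=ctrl.get_obs();I=cams.camera_info("wrist");p,d=cams.camera("wrist")
print(o["ee_pos"],go((.5545,-.271,-.028),3.03))
q=np.array(I["world_to_cam"])@[.5545,-.271,.034,1];u,v=int(I["fx"]*q[0]/q[2]+I["cx"]),int(I["fy"]*q[1]/q[2]+I["cy"]);print(u,v)
hsv=cv2.cvtColor(p,cv2.COLOR_BGR2HSV);m=np.zeros(p.shape[:2],bool);m[v-45:v+45,u-35:u+35]=1;m&=(hsv[...,1]>17)&(hsv[...,2]>130)
for s,c,l in comps(m,60): print(s,c,(ray(I,*c,.034)*1000).round(1))
E
```

```text
[ 0.55413597 -0.26776516  0.05807051] (array([ 0.2, -2.7, 88.1]), np.float64(0.0016))
314 215
[ 294  194   46   43 1560] [316.7275641  214.99102564] [[ 554.3 -269.3   34. ]]
```

Request:
arm_command([
  [[0,-0.002,0.045,0,0,0,-0.32],[0,-0.002,0.075,0,0,0,-0.32],[0,-0.002,0.084,0,0,0,-0.32],[0,-0.002,0.084,0,0,0,-0.32],[0,-0.002,0.084,0,0,0,0.4],[0,-0.002,0.084,0,0,0,0.4],[0,-0.002,0.084,0,0,0,0.4],[0,-0.002,0.084,0,0,0,0.4],[0,-0.002,0.084,0,0,0,0.4]],
], squeeze=12)

```text
time_s: 21.95
ee_pos: [0.5554, -0.2722, -0.0224]
eef_rot: [-3.141, 0.002, 3.03]
force: [-1.0, 0.6, 6.4]
grip_width: 0.0416
grip_force: 12.0
```

```bash
python3 - <<'E'
from h import *
o=ctrl.get_obs();print(o["ee_pos"],o["grip_width"],go((.4633,.167,.09),3.03))
E
```

```text
[ 0.55538209 -0.27224515 -0.02237535] 0.0416319289697943 (array([ 140.5,  426.2, -112.4]), np.float64(-0.0002))
```

To row units: 426 mm / 1000 = 0.426, 140 mm / 1000 = 0.14.

Request:
arm_command([
  [[0,0,-0.04,0,0,0,0.4],[0,0,-0.085,0,0,0,0.4],[0,0,-0.125,0,0,0,0.4],[0.14,0.426,-0.125,0,0,0,0.4],[0.14,0.426,-0.125,0,0,0,0.4],[0.14,0.426,-0.125,0,0,0,0.4],[0.14,0.426,-0.125,0,0,0,0.4],[0.14,0.426,-0.125,0,0,0,0.4],[0.14,0.426,-0.125,0,0,0,0.4],[0.14,0.426,-0.125,0,0,0,0.4],[0.14,0.426,-0.125,0,0,0,0.4],[0.14,0.426,-0.125,0,0,0,0.4]],
])

```text
time_s: 23.15
ee_pos: [0.4624, 0.169, 0.1018]
eef_rot: [3.141, 0.001, 3.03]
force: [1.0, -0.7, -1.5]
grip_width: 0.0419
grip_force: 12.0
```

Request:
arm_command([
  [[0,0,0,0,0,0,0.4],[0,0,0,0,0,0,0.4]],
])

```text
time_s: 23.35
ee_pos: [0.4629, 0.1677, 0.1015]
eef_rot: [3.142, 0.001, 3.032]
force: [0.1, -0.4, -0.4]
grip_width: 0.0414
grip_force: 12.0
```

```bash
python3 - <<'E'
from h import *
o=ctrl.get_obs();print(o["ee_pos"],o["grip_width"],go((.4633,.167,-.008),3.03))
E
```

```text
[0.46287491 0.16765102 0.10147838] 0.041411199227116655 (array([ -0.5,  -0.6, 109.5]), np.float64(0.0019))
```

To row units: 110 mm / 1000 = 0.11, 109 mm / 1000 = 0.109.

Request:
arm_command([
  [[0,0,0.045,0,0,0,0.4],[0,0,0.085,0,0,0,0.4],[0,0,0.103,0,0,0,0.4],[0,0,0.109,0,0,0,0.4],[0,0,0.11,0,0,0,0.4],[0,0,0.11,0,0,0,0.4]],
])

```text
time_s: 23.95
ee_pos: [0.4639, 0.1667, -0.0078]
eef_rot: [3.141, 0.002, 3.029]
force: [-0.5, 0.7, 0.1]
grip_width: 0.0419
grip_force: 12.0
```

To row units: 2.5 mm / 1000 = 0.0025, 2 mm / 1000 = 0.002.

Request:
arm_command([
  [[0,0,0.001,0,0,0,0.4],[0,0,0.002,0,0,0,0.4],[0,0,0.0025,0,0,0,0.4],[0,0,0.0025,0,0,0,0.4]],
])

```text
time_s: 24.35
ee_pos: [0.4631, 0.1671, -0.0112]
eef_rot: [3.141, 0.0, 3.03]
force: [-0.5, -0.0, -0.7]
grip_width: 0.0414
grip_force: 12.0
```

To row units: 1.5 mm / 1000 = 0.0015, 1 mm / 1000 = 0.001.

Request:
arm_command([
  [[0,0,0.001,0,0,0,0.4],[0,0,0.0015,0,0,0,0.4],[0,0,0.0015,0,0,0,0.4]],
])

```text
time_s: 24.65
ee_pos: [0.4631, 0.1671, -0.0124]
eef_rot: [3.141, 0.0, 3.03]
force: [-3.0, 0.5, 7.0]
grip_width: 0.0421
grip_force: 12.0
```

To row units: -427 mm / 1000 = -0.427, -120 mm / 1000 = -0.12, 1.316 rad / 1.5708 = 0.8378.

Request:
arm_command([
  [[0,0,-0.0005,0,0,0,-0.15],[0,0,-0.0005,0,0,0,-0.15],[0,0,-0.0005,0,0,0,-0.15],[0,0,-0.04,0,0,0,-0.15],[0,0,-0.085,0,0,0,-0.15],[0,0,-0.12,0,0,0,-0.15],[-0.013,-0.427,-0.12,0,0,0,-0.15],[-0.013,-0.427,-0.12,0,0,0,-0.15],[-0.013,-0.427,-0.12,0,0,0.8378,-0.15],[-0.013,-0.427,-0.12,0,0,0.8378,-0.15],[-0.013,-0.427,-0.12,0,0,0.8378,-0.15],[-0.013,-0.427,-0.12,0,0,0.8378,-0.15]],
])

```text
time_s: 25.85
ee_pos: [0.4381, -0.1339, 0.1072]
eef_rot: [3.141, 0.0, 2.424]
force: [0.8, 0.4, -0.1]
grip_width: 0.0536
grip_force: 0.0
```

Request:
arm_command([
  [[0,0,0,0,0,0,-0.15],[0,0,0,0,0,0,-0.15]],
])

```text
time_s: 26.05
ee_pos: [0.4384, -0.1326, 0.1069]
eef_rot: [3.142, -0.0, 2.428]
force: [-0.1, 1.3, 0.3]
grip_width: 0.0539
grip_force: 0.0
```

```bash
python3 - <<'E'
from h import *
print(ctrl.get_obs()["ee_pos"],ctrl.get_obs()["eef_rot"],go((.428,-.2585,.06),1.714))
p,d=cams.camera("top");c=cv2.resize(p[150:265,150:270],None,fx=3,fy=3,interpolation=cv2.INTER_CUBIC);cv2.imwrite("pics/t4.png",np.clip(c*1.6,0,255).astype(np.uint8))
E
```

```text
[ 0.43836768 -0.13262015  0.10692687] [ 3.14158520e+00 -4.34145349e-04  2.42835776e+00] (array([ -74.5, -102. ,   46.9]), np.float64(0.7144))
```

View pics/t4.png

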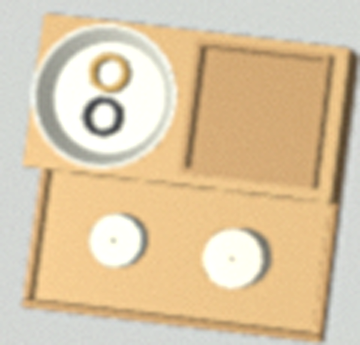

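Both candles stand upright on the front tier, at crop (115,240) and (233,258). Matchbox next.

To row units: -102 mm / 1000 = -0.102, -74.5 mm / 1000 = -0.0745, 0.714 rad / 1.5708 = 0.4545.

Request:
arm_command([
  [[-0.0745,-0.102,0,0,0,0.4545,-0.15],[-0.0745,-0.102,0,0,0,0.4545,-0.15],[-0.0745,-0.102,0,0,0,0.4545,-0.15],[-0.0745,-0.102,0.03,0,0,0.4545,-0.15],[-0.0745,-0.102,0.047,0,0,0.4545,-0.15],[-0.0745,-0.102,0.047,0,0,0.4545,-0.15],[-0.0745,-0.102,0.047,0,0,0.4545,-0.15]],
])

```text
time_s: 26.8
ee_pos: [0.4291, -0.2569, 0.0607]
eef_rot: [3.142, 0.0, 1.722]
force: [-0.1, -0.5, 0.3]
grip_width: 0.0543
grip_force: 0.0
```

```bash
python3 - <<'E'
from h import *
o=ctrl.get_obs();I=cams.camera_info("wrist");p,d=cams.camera("wrist")
print(o["ee_pos"],o["eef_rot"],go((.428,-.2585,-.031),1.714))
W=np.linalg.inv(I["world_to_cam"]);v,u=np.mgrid[0:400,0:640]
P=np.stack([(u-I["cx"])/I["fx"]*d,(v-I["cy"])/I["fy"]*d,d,np.ones_like(d)],-1)@W.T
m=(np.hypot(P[...,0]-.428,P[...,1]+.2585)<.045)&(P[...,2]>.011)&(P[...,2]<.019)
s,c,l=max(comps(m,100),key=lambda q:q[0][4]);Q=(P[l][:,:2]*1000).astype(np.float32)
print(s,cv2.minAreaRect(Q),np.median(P[l][:,2]))
E
```

```text
[ 0.42909111 -0.25691863  0.06065523] [3.14152573e+00 3.69355069e-05 1.72177031e+00] (array([-1. , -1.5, 92.1]), np.float64(0.0072))
[ 300  184   38   52 1903] ((428.8101806640625, -258.77783203125), (36.349857330322266, 52.87885665893555), 8.197066307067871) 0.014913920619545773
```

To row units: 91 mm / 1000 = 0.091, -1.5 mm / 1000 = -0.0015, 0.007 rad / 1.5708 = 0.0045.

Request:
arm_command([
  [[-0.0015,-0.0008,0.045,0,0,0.0045,-0.15],[-0.0015,-0.0008,0.08,0,0,0.0045,-0.15],[-0.0015,-0.0008,0.091,0,0,0.0045,-0.15],[-0.0015,-0.0008,0.091,0,0,0.0045,-0.15],[-0.0015,-0.0008,0.091,0,0,0.0045,0.5],[-0.0015,-0.0008,0.091,0,0,0.0045,0.5],[-0.0015,-0.0008,0.091,0,0,0.0045,0.5],[-0.0015,-0.0008,0.091,0,0,0.0045,0.5],[-0.0015,-0.0008,0.091,0,0,0.0045,0.5]],
], squeeze=10)

```text
time_s: 27.75
ee_pos: [0.4287, -0.26, -0.0294]
eef_rot: [3.14, 0.002, 1.709]
force: [-0.7, 1.7, 8.7]
grip_width: 0.0359
grip_force: 10.0
```

```bash
python3 - <<'E'
from h import *
z=np.load("w3.npz");p,d=z["p"],z["d"];I=cams.camera_info("wrist");W=np.linalg.inv(z["W"]);v,u=np.mgrid[0:400,0:640]
P=np.stack([(u-I["cx"])/I["fx"]*d,(v-I["cy"])/I["fy"]*d,d,np.ones_like(d)],-1)@W.T
m=(np.hypot(P[...,0]-.561,P[...,1]-.148)<.075)&(P[...,2]>.051)&(P[...,2]<.058)&(d>0)
s,c,l=max(comps(m,100),key=lambda q:q[0][4]);Q=(P[l][:,:2]*1000).astype(np.float32);print(s,cv2.minAreaRect(Q),np.median(P[l][:,2]))
m=(np.hypot(P[...,0]-.561,P[...,1]-.148)<.08)&(P[...,2]>.064)&(P[...,2]<.072)&(d>0)
s,c,l=max(comps(m,100),key=lambda q:q[0][4]);Q=(P[l][:,:2]*1000).astype(np.float32);print(s,cv2.minAreaRect(Q),np.median(P[l][:,2]))
o=ctrl.get_obs();print(o["ee_pos"],o["grip_width"],go((.562,.145,.10),1.461))
E
```

```text
[ 142  156  107   94 8744] ((563.0628051757812, 147.41546630859375), (81.85569763183594, 83.07232666015625), 83.56813049316406) 0.05383083888643811
[ 128  150  127  108 2702] ((562.1582641601562, 149.33587646484375), (93.50800323486328, 93.04232788085938), 83.86830139160156) 0.06756774194999761
[ 0.4287027  -0.25999998 -0.02941133] 0.035880465867173375 (array([ 382.8,  187.8, -129.4]), np.float64(0.248))
```

To row units: 386 mm / 1000 = 0.386, 189 mm / 1000 = 0.189, 0.248 rad / 1.5708 = 0.1579.

Request:
arm_command([
  [[0,0,-0.04,0,0,0,0.5],[0,0,-0.085,0,0,0,0.5],[0,0,-0.129,0,0,0,0.5],[0.386,0.189,-0.129,0,0,0.1579,0.5],[0.386,0.189,-0.129,0,0,0.1579,0.5],[0.386,0.189,-0.129,0,0,0.1579,0.5],[0.386,0.189,-0.129,0,0,0.1579,0.5],[0.386,0.189,-0.129,0,0,0.1579,0.5],[0.386,0.189,-0.129,0,0,0.1579,0.5],[0.386,0.189,-0.129,0,0,0.1579,0.5],[0.386,0.189,-0.129,0,0,0.1579,0.5],[0.386,0.189,-0.129,0,0,0.1579,0.5]],
])

```text
time_s: 28.95
ee_pos: [0.5624, 0.1518, 0.0988]
eef_rot: [3.141, -0.001, 1.462]
force: [0.1, -0.8, 0.9]
grip_width: 0.036
grip_force: 10.0
```

Request:
arm_command([
  [[0,0,0,0,0,0,0.5],[0,0,0,0,0,0,0.5]],
])

```text
time_s: 29.15
ee_pos: [0.5618, 0.1492, 0.0983]
eef_rot: [3.142, 0.0, 1.462]
force: [-0.2, -0.3, -0.1]
grip_width: 0.0363
grip_force: 10.0
```

```bash
python3 - <<'E'
from h import *
o=ctrl.get_obs();print(o["ee_pos"],o["eef_rot"],o["grip_width"],go((.5627,.1483,.029),1.461))
E
```

```text
[0.56181217 0.14917674 0.09831343] [3.14150173e+00 1.66380916e-04 1.46223936e+00] 0.03625327041833341 (array([-0.8,  1. , 69.3]), np.float64(0.0012))
```

To row units: 71 mm / 1000 = 0.071, 70.5 mm / 1000 = 0.0705.

Request:
arm_command([
  [[-0.0008,0.001,0.035,0,0,0,0.5],[-0.0008,0.001,0.058,0,0,0,0.5],[-0.0008,0.001,0.068,0,0,0,0.5],[-0.0008,0.001,0.0705,0,0,0,0.5],[-0.0008,0.001,0.071,0,0,0,0.5],[-0.0008,0.001,0.071,0,0,0,0.5]],
])

```text
time_s: 29.75
ee_pos: [0.5635, 0.1478, 0.0284]
eef_rot: [3.14, -0.001, 1.461]
force: [0.2, 0.2, -1.0]
grip_width: 0.0358
grip_force: 10.0
```

To row units: 2 mm / 1000 = 0.002, 1 mm / 1000 = 0.001.

Request:
arm_command([
  [[0,0,0.001,0,0,0,0.5],[0,0,0.002,0,0,0,0.5],[0,0,0.002,0,0,0,0.5]],
])

```text
time_s: 30.05
ee_pos: [0.5629, 0.1479, 0.0252]
eef_rot: [3.141, -0.0, 1.461]
force: [-0.7, 0.2, 0.1]
grip_width: 0.0358
grip_force: 10.0
```

To row units: 1 mm / 1000 = 0.001, 0.5 mm / 1000 = 0.0005.

Request:
arm_command([
  [[0,0,0.0005,0,0,0,0.5],[0,0,0.001,0,0,0,0.5],[0,0,0.001,0,0,0,0.5]],
])

```text
time_s: 30.35
ee_pos: [0.5629, 0.148, 0.0246]
eef_rot: [3.141, -0.0, 1.461]
force: [-3.0, 0.1, 5.0]
grip_width: 0.0356
grip_force: 10.0
```

To row units: -270 mm / 1000 = -0.27, -171 mm / 1000 = -0.171.

Request:
arm_command([
  [[0,0,-0.0005,0,0,0,0.02],[0,0,-0.0005,0,0,0,0.02],[0,0,-0.0005,0,0,0,0.02],[0,0,-0.035,0,0,0,0.02],[0,0,-0.08,0,0,0,0.02],[0,0,-0.125,0,0,0,0.02],[-0.27,-0.171,-0.125,0,0,0,0.02],[-0.27,-0.171,-0.125,0,0,0,0.02],[-0.27,-0.171,-0.125,0,0,0,0.02],[-0.27,-0.171,-0.125,0,0,0,0.02],[-0.27,-0.171,-0.125,0,0,0,0.02],[-0.27,-0.171,-0.125,0,0,0,0.02]],
])

```text
time_s: 31.55
ee_pos: [0.374, -0.0874, 0.1492]
eef_rot: [3.141, 0.0, 1.461]
force: [1.3, -0.3, -0.3]
grip_width: 0.0463
grip_force: 0.0
```

```bash
python3 - <<'E'
from h import *
p,d=cams.camera("top");s,d=cams.camera("scene")
c=cv2.resize(p[115:275,150:500],None,fx=2.2,fy=2.2,interpolation=cv2.INTER_CUBIC);e=cv2.resize(s[90:220,250:480],None,fx=1.6,fy=1.6)
c=np.clip(c*1.6,0,255).astype(np.uint8);o=np.zeros((c.shape[0]+e.shape[0],c.shape[1],3),np.uint8);o[:c.shape[0]]=c;o[c.shape[0]:,:e.shape[1]]=e
cv2.imwrite("pics/end.png",o);print(o.shape)
E
```

```text
(560, 770, 3)
```

View pics/end.png

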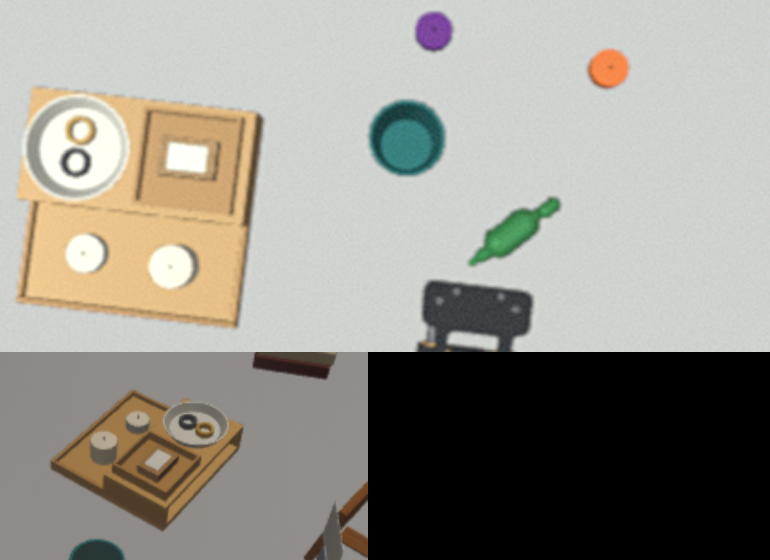

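The final views show both rings in the dish at (80,130) and (75,162), and the candles upright on the front tier at (85,253) and (172,266). The matchbox is flat in the tray at (187,157), and the dinosaur, cup and look-alikes are where they were.

```bash
python3 -c "
from station import ctrl
print(ctrl.hand_in())"
```

```text
the job is handed in; nothing more can be done
None
```

I handed the job in at about 32 s: both rings are in the dish, both candles stand upright on the front tier, and the matchbox lies flat in the tray; the dinosaur and cup were left untouched.

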